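# Load the pot drying stand and start it

### The arm

A 7-joint arm with a two-finger parallel gripper is mounted at the origin on the work surface. World frame = base frame: x ahead of the robot, y to its left, z up, the work surface at z = 0. Lengths are in m, angles in rad, forces in N, time in s.
With the tool pointing down it reaches from about 0.35 to 0.9 m from the base axis. Payload 7.2 kg.
Tool frame: the origin (TCP) lies midway between the tips of the shut fingers; the grasp point (between the pads) lies 19 mm behind it (manip.pinch_z is the z of the grasp point in the tool frame, in m); z points along the fingers, x is the direction in which the jaws open and shut, and the axes are right-handed (so a half turn about z gives the same grasp; the last joint's range is limited). The gripper opens to 85 mm and grips with 20 to 120 N. Pads are 22 mm wide; open, the fingers measure 114 mm over their backs; the gripper's body (76 mm by 85 mm) begins 54 mm behind the grasp point. The pads swing forward as they close: fully open they stand 13 mm farther back than shut.
Start: joints at [-1.303, 0.411, -0.013, 1.596, 0.006, 1.134, -0.082], TCP at [0.206, 0.59, 0.207] pointing down, gripper open.
Joint ranges: [-2.95, 2.95], [-0.29, 1.99], [-1.47, 1.44], [0.14, 2.54], [-1.03, 4.17], [0.13, 1.85], [-2.86, 2.86]. Speed limits (rad/s): [2.39, 2.39, 3.01, 3.01, 3.14, 3.14, 3.14].

### API

Orientations are given as a unit quaternion [w, x, y, z].
In Python, from rig import manip gives the robot as it stands. The module is installed in compiled form; this text tells all that it offers.
- The arm moves only by the tool jog_arm, never from a script. Its argument "series" is text: rows parted by semicolons, each of 7 numbers parted by spaces: the opening, from 0 (shut) to 1 (fully open), then the shift along the tool's x, y, z in cm, then the turn, a rotation vector about the tool's x, y, z in degrees. A call has 1 to 20 rows; each row is the pose to reach, as a shift and turn from the pose commanded when the call began, along the tool's axes at that moment; what a row does not reach only later rows make up. A row lasts 1/10 s, in which the tool goes at most 50 mm and 8.59 degrees, less where a joint would pass 70% of its speed; a pose out of reach is approached as far as the arm can. A call with a gripper value outside its range is refused whole. The fingers move at their own pace and stop on an object; "grip_force" is the grip in N (left out, the last holds). Time passes only in rows, so rows that repeat a pose let the fingers close. It gives the time, the measured TCP pose, the force and the opening at its end, in the units of the state.
- manip.sense(): the state, without advancing time (a new reading comes with each control period).
- manip.get_image(name): name is "scene" or "top" or "wrist"; returns (picture, depth): 420x560x3 uint8, red, green, blue; 420x560 float32, m along the optical axis (not along the pixel's ray), 0 where there is no reading.
- manip.camera_info(name): a dict with "vertical_fov" (degrees; the focal length in pixels is half the picture's height over the tangent of half this angle, whatever the lens; pixels are square), "cx", "cy" (the principal point, pixels), "R" (3x3) and "t" (3): a world point X has camera coordinates R X + t. Camera axes: x right, y down, z forward; pixel columns grow to the right and rows downward; lengths in m; the calibration is good to about 2 mm. A picture is of the moment at which its call begins: read the wrist's pose just before it. camera_info takes no time and is no camera call; for the wrist camera it gives the pose at the moment of the call.
- manip.job_done(): hands the job in, once; it reports no verdict.
Trained networks look in the newest picture that a camera, given by its name, has taken for a name from the list of things; names that differ only in an ending like _2 or _b are one class to them, and where a whole thing is asked for, a point or a joint stands for the part that bears it (a point fixed in the world has none). Each returns a list of dicts, best first, with "score" (0 to 1); they miss things now and then, are a little off and sometimes report something else, mostly with a low value. They report only what shows in the picture. A call takes as long as a camera call. They do not tell look-alikes from the thing itself.
- manip.cut_out(query, camera): "region" (420x560 bool, what is visible of it) and "bbox" ([centre column, centre row, width, height] in pixels, round what is visible of it).
- manip.tip_of(query, camera): "centre" ([column, row] in pixels: a listed point, or the origin of a listed thing).
The state is a dict: "time": time; "q": joint angles; "joint_velocities": joint speeds; "joint_efforts": joint torques, N m; "position": TCP position; "tcp_rot": TCP orientation; "force": force on the tool from outside, world axes, zero at the start; "wrist_torque": the same for the moment, N m; "finger_gap": opening from 0.0 (shut) to 1.0 (fully open).
Only numpy, scipy, OpenCV 4.12 (cv2) and the standard library are available. Lean on these libraries where they do the work, as an engineer would, in place of code of your own. Each camera call takes 0.05 s, during which the arm holds its last target. There are 200 camera calls.

### The job

Carry the wooden tote with its two small unfired pots to the drying stand and set it gently on the bed between the two guides, fully home against the back stop so that its rear edge pushes in the hinged switch lever and keeps it pressed; then throw the stand's toggle lever all the way over to the back to start the blower. Keep both pots standing upright in their compartments and leave the other things on the bench where they are.

Things in the scene. Friction and masses are not known exactly. Their poses are not given: they have to be found in the camera images.
- stand: Fixed grey drying stand. Origin: centre of the underside of its base plate, on the bench; x from its open front to its back stop, y to its left, z up. Base plate (the bed) 200 mm (x) by 265 mm (y), 20 mm thick: bed surface at z = 20 mm. Back stop face at x = 70 mm, its top at z = 60 mm. Blower housing 75 mm high behind it, x = 100 to 155 mm.
- bay (a point): Point on the bed's surface (stand x = 10, y = -32, z = 20 mm) over which the tote's middle stands when fully home; axes as the stand's. Two guides 10 mm thick rise 30 mm above the bed on either side, 180 mm apart inside, from 70 mm in front of this point to the back stop, whose face is 60 mm behind it (+x). The bay is open to the front, where the bed goes on to 110 mm before this point.
- lever (a joint): Switch lever, rad: 0 = free, sprung out to the front; grows as pushed to the back. A tote touching the back stop holds it at about 0.63; pressed from 0.53 (tote about 4 mm or less from the stop). Steel, 40 mm long, hangs in a slot of the stop from a hinge at stand x = 78, y = -74.5, z = 72 mm. Its spring gives about 0.6 N at the tip; the standing tote's friction holds against it.
- lever_tip (a point): Centre of the 10 mm roller at the lower end of the switch lever; free, it stands about 26 mm in front of the hinge, 41 mm above the bench.
- toggle (a joint): Toggle lever of the stand, rad: 0 = leaning to the stand's front (off), 1.0 = leaning to the back (running). It stays where it is left. It takes about 1 N at its ball.
- toggle_pivot (a point): Pivot of the toggle, at stand x = -20, y = 100, z = 42 mm; axes as the stand's. It turns about y: the lever leans 0.5 rad to the front (-x) at joint 0 and 0.5 rad to the back at 1.0. Its block is 70 mm (x) by 50 mm (y), its top 45 mm above the bench.
- toggle_tip (a point): Centre of the 26 mm black ball at the top of the toggle lever, 70 mm from the pivot: 103 mm above the bench at either end, 112 mm half-way. The rod below it is 10 mm thick.
- carrier_center (a point): Centre (63 mm above the underside) of the plywood tote: an open tray 120 mm (x) by 170 mm (y), walls 35 mm high, with two end posts and a bar handle; 126 mm high in all, 0.5 to 0.7 kg with the pots. x runs along the bar, z up. Floor 6 mm thick; a low divider under the bar parts it into left (+y) and right (-y) compartments. Fore and aft are alike.
- carrier_bar (a point): Centre of the tote's bar handle: 16 mm wide (y), 20 mm high (from 106 to 126 mm above the tote's underside), 120 mm long along the tote's x, clear for 100 mm between the posts.
- vase_center (a point): Centre, half-way up, of the small unfired terracotta vase standing loose in the tote's left (+y) compartment: 52 mm across, 66 mm high; z is its upright axis.
- beaker_center (a point): Centre, half-way up, of the unfired terracotta beaker standing loose in the tote's right (-y) compartment: 52 mm across, 52 mm high; z is its upright axis.
- bottle_pot_center (a point): Bystander: long-necked terracotta pot, 72 mm across, 160 mm high; centre half-way up.
- cup_center (a point): Bystander: white cup, 58 mm across, 55 mm high; centre half-way up.
- brush_grip (a point): Bystander: brush 150 mm long lying on the bench; a point on its handle.
Not all that is in view belongs to the job. What is shaped like the part that bears beaker_center but blue or yellow is not meant. Several things look just like the part that bears carrier_center: the one meant starts farthest to the robot's right.

How it is judged:
On the way, in this order (a step that is already met when the one before it is completed fails the run):
1. the tote stands home on the bed and its rear edge holds the switch lever pressed (value of joint lever above 0.53 rad and x of carrier_center in the frame of stand above 0.004 m and z of carrier_center in the frame of stand below 0.087 m), for 0.2 s.
2. the toggle is thrown to the back (value of joint toggle above 0.85 rad), for 0.2 s.
At the end, for the whole second after the job is handed in: Tote flat on the bed (within 4 mm, 0.05 rad), its middle at stand x = 4 to 14 mm, within 10 mm of the bay's centre line; switch lever above 0.53 rad, toggle above 0.85 rad; both pots upright (within 0.15 rad) in their own compartments (all of step 1 and value of joint toggle above 0.85 rad and x of carrier_center in the frame of stand below 0.014 m and y of carrier_center in the frame of stand between -0.042 and -0.022 m and angle between carrier_center's own z axis and vertical below 0.05 rad and angle between each of vase_center, beaker_center's own z axis and vertical below 0.15 rad and y of vase_center in the frame of carrier_center above 0.015 m and distance between each of vase_center, beaker_center and carrier_center below 0.09 m and y of beaker_center in the frame of carrier_center below -0.015 m); the robot touches nothing.
It fails at once if a pot is tipped by more than 0.5 rad (angle between any of vase_center, beaker_center's own z axis and vertical above 0.5 rad).
It fails at once if the tote is rammed against the stand (contact force between carrier and stand above 80 N).
It fails at once if the tote is dropped or thrown into the bay (faster than 0.5 m/s close over the bed) (linear speed of carrier above 0.5 m/s and horizontal distance between carrier_center and bay below 0.05 m and z of carrier_center in the frame of stand below 0.13 m).
It fails at once if a bystander is moved by more than 30 mm (distance of any of bottle_pot_center, cup_center, brush_grip from where it was at the start of the episode above 0.03 m).
It also fails if it takes over 54 s, if anything falls off the work surface, if the arm or the gripper's body presses on something with over 40 N, if the wrist force passes 120 N, or if a joint passes its speed limit or range.

## Working session

There is one attempt and no reset: what is moved stays moved. The work goes in short steps, Python scripts to look and compute and a tool call to move; the robot and the scene stay as the last step left them, time stands still between calls to the robot, and variables do not carry over. Pictures are saved under pics/ and viewed, about 8 in all and at most 12, crops included, and the job is handed in when it is done.

Besides the shell and the picture viewer there is one more tool, called after "Call:" as a command line: name --argument value ..., lists and objects as JSON in quotes. jog_arm: Moves the arm, as the interface text tells. Its arguments: {"type":"object","properties":{"series":{"type":"string"},"grip_force":{"type":"number"}},"required":["series"]}

```bash
mkdir -p pics; cat > h.py <<'E'
import numpy as np, cv2
from rig import manip
from scipy.spatial.transform import Rotation as Ro
def K(c):
    f=210/np.tan(np.radians(c["vertical_fov"])/2); return f
def px2w(c,u,v,d):
    f=K(c); p=np.array([(u-c["cx"])/f*d,(v-c["cy"])/f*d,d]); return np.array(c["R"]).T@(p-np.array(c["t"]))
def w2px(c,X):
    p=np.array(c["R"])@np.array(X)+np.array(c["t"]); f=K(c); return p[0]/p[2]*f+c["cx"],p[1]/p[2]*f+c["cy"],p[2]
def ray_z(c,u,v,z):
    o=px2w(c,0,0,0); a=px2w(c,u,v,1)-o; return o+a*(z-o[2])/a[2]
def cloud(c,D):
    f=K(c); v,u=np.mgrid[:420,:560]; P=np.stack([(u-c["cx"])/f*D,(v-c["cy"])/f*D,D],-1)
    return (P-np.array(c["t"]))@np.array(c["R"])
def rot(s):
    q=s["tcp_rot"]; return Ro.from_quat([q[1],q[2],q[3],q[0]]).as_matrix()
E
python3 - <<'E'
from h import *
ims=[]
for n in("scene","top"):
    im,D=manip.get_image(n); c=manip.camera_info(n); np.save(n+"_d.npy",D); cv2.imwrite(n+".png",im[...,::-1])
    cv2.imwrite(f"pics/{n}0.png",im[...,::-1])
    print(n,c["vertical_fov"],px2w(c,0,0,0).round(3))
    for q in("stand","bay","carrier_center","carrier_bar","vase_center","beaker_center","toggle_tip","toggle_pivot","lever_tip","cup_center","bottle_pot_center","brush_grip"):
        r=manip.tip_of(q,n)
        out=[]
        for e in r[:4]:
            u,v=e["centre"]; d=D[int(np.clip(v,0,419)),int(np.clip(u,0,559))]; out.append((round(e["score"],2),round(u),round(v),px2w(c,u,v,d).round(3).tolist()))
        print(q,out)
s=manip.sense(); print(s["time"],s["position"],rot(s).round(3).tolist(),s["force"],manip.pinch_z)
E
```

```text
scene 50.24369780425025 [ 1.249 -0.136  0.851]
stand [(0.58, 365, 193, [0.511, 0.226, 0.021])]
bay [(0.73, 354, 187, [0.484, 0.204, 0.019]), (0.57, 298, 248, [0.705, 0.004, 0.099])]
carrier_center [(0.89, 233, 322, [0.795, -0.151, 0.004]), (0.64, 272, 176, [0.399, 0.003, 0.018])]
carrier_bar [(0.97, 177, 208, [0.569, -0.234, 0.126]), (0.85, 233, 310, [0.835, -0.146, 0.123]), (0.53, 282, 224, [0.557, -0.0, 0.003])]
vase_center [(0.79, 204, 230, [0.578, -0.186, 0.052]), (0.64, 185, 228, [0.624, -0.221, 0.12]), (0.39, 412, 151, [0.484, 0.344, 0.116])]
beaker_center [(0.97, 115, 244, [0.544, -0.4, 0.008]), (0.63, 170, 235, [0.557, -0.268, 0.025]), (0.61, 160, 295, [0.705, -0.297, 0.011])]
toggle_tip [(0.71, 413, 151, [0.483, 0.345, 0.118])]
toggle_pivot [(0.62, 405, 178, [0.506, 0.329, 0.049])]
lever_tip []
cup_center [(0.82, 282, 222, [0.555, 0.001, 0.007])]
bottle_pot_center [(0.89, 297, 245, [0.704, 0.002, 0.107])]
brush_grip [(0.63, 269, 176, [0.397, -0.004, 0.017]), (0.57, 404, 178, [0.508, 0.326, 0.05])]
top 47.72031661588691 [ 0.392 -0.003  1.332]
stand [(0.58, 198, 251, [0.499, 0
[... 470 characters left out ...]
65, -0.236, 0.126]), (0.52, 423, 226, [0.562, -0.394, 0.003])]
toggle_tip [(0.62, 153, 259, [0.472, 0.332, 0.121])]
toggle_pivot [(0.92, 159, 252, [0.494, 0.333, 0.066]), (0.71, 287, 290, [0.39, -0.009, 0.018])]
lever_tip [(0.39, 228, 241, [0.524, 0.154, 0.021]), (0.18, 286, 225, [0.569, -0.008, 0.01])]
cup_center [(0.76, 286, 225, [0.569, -0.008, 0.002]), (0.54, 351, 223, [0.564, -0.182, 0.07])]
bottle_pot_center [(0.77, 280, 177, [0.682, 0.006, 0.112]), (0.61, 385, 219, [0.58, -0.284, 0.015])]
brush_grip [(0.78, 288, 292, [0.385, -0.011, 0.024])]
1.3 [0.20596243 0.59008764 0.20751232] [[0.33, 0.944, 0.0], [0.944, -0.33, 0.0], [0.0, -0.0, -1.0]] [-0.06284327  0.30510437 -0.55513181] -0.0187
```

View pics/scene0.png

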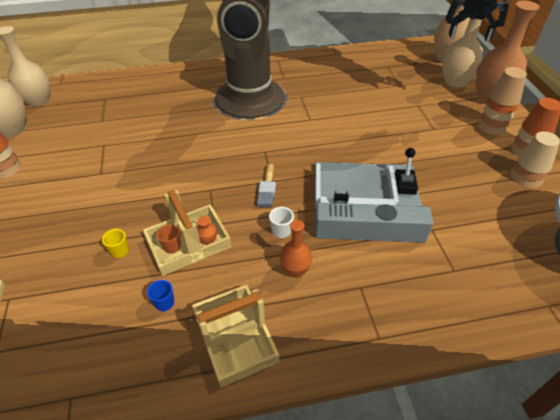

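View pics/top0.png

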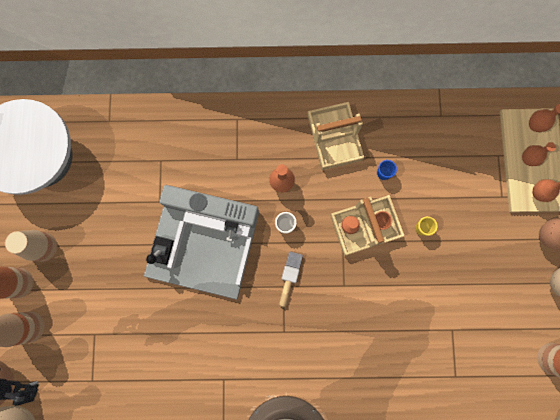

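The top view shows the stand at about (203,243) with its front towards the robot and the toggle at (155,255). The tote holding the pots is at (367,227), and it is the one farthest to the right. An empty look-alike tote stands at (336,135). The beaker decoys are blue (387,170) and yellow (427,226). I choose the tote at (367,227) and will check it in a close crop.

```bash
python3 - <<'E'
from h import *
c=manip.camera_info("top"); D=np.load("top_d.npy"); P=cloud(c,D); im=cv2.imread("top.png")
def box(m,name):
    m=m&(D>0); k=cv2.morphologyEx(m.astype(np.uint8),cv2.MORPH_OPEN,np.ones((2,2)))
    n,l,st,_=cv2.connectedComponentsWithStats(k)
    for i in range(1,n):
        if st[i,4]>25:
            X=P[l==i]; r=cv2.minAreaRect((X[:,:2]*1000).astype(np.float32)); print(name,st[i,4],np.round(r[0],1),np.round(r[1],1),round(r[2],1),X[:,2].mean().round(4), "pca",np.degrees(np.arctan2(*np.linalg.svd(X[:,:2]-X[:,:2].mean(0),full_matrices=False)[2][0][::-1])).round(1))
x,y,z=P[...,0],P[...,1],P[...,2]
near=(x>.3)&(x<.8)
box(near&(y>.05)&(y<.45)&(z>.068)&(z<.082),"housing")
box(near&(y>.05)&(y<.45)&(z>.012)&(z<.027),"bed")
box(near&(y>.05)&(y<.45)&(z>.05)&(z<.067),"stop")
box(near&(y>.05)&(y<.45)&(z>.012)&(z<.2),"all")
box(near&(y<-.1)&(y>-.4)&(z>.115)&(z<.14),"bar")
box(near&(y<-.12)&(y>-.36)&(x<.66)&(z>.025)&(z<.14),"tote")
v=np.hstack([cv2.resize(im[180:270,315:435],(480,360)),cv2.resize(im[175:310,135:275],(373,360))])
v=cv2.resize(v,(800,338)); cv2.imwrite("pics/crop1.png",v)
E
```

```text
housing 1887 [573.5 128.1] [423.6 147.1] 55.0 0.0801 pca -105.9
bed 625 [511.5 162.3] [398.   91.9] 67.1 0.0374 pca 57.3
bed 4438 [469.  175.4] [384.  180.1] 75.8 0.0267 pca -87.5
bed 45 [547.2  85.5] [10.1 31.9] 75.7 0.0161 pca 165.4
stop 477 [513.3 118.2] [337.5  63.3] 55.5 0.0673 pca -113.3
stop 134 [485.4  49.1] [210.6  41.1] 40.2 0.0653 pca -146.2
stop 82 [499.4 331.4] [28.2 21.6] 66.1 0.0542 pca -125.2
all 9080 [508.5 170.6] [387.5 264.7] 78.3 0.0448 pca -105.0
bar 349 [ 517.5 -128.4] [127.1 331.7] 24.1 0.1163 pca -166.0
tote 1154 [ 527.5 -152.4] [135.2 380.5] 22.7 0.0647 pca 112.5
tote 264 [ 496.2 -101. ] [ 48.7 282.2] 37.1 0.0602 pca 129.6
```

View pics/crop1.png

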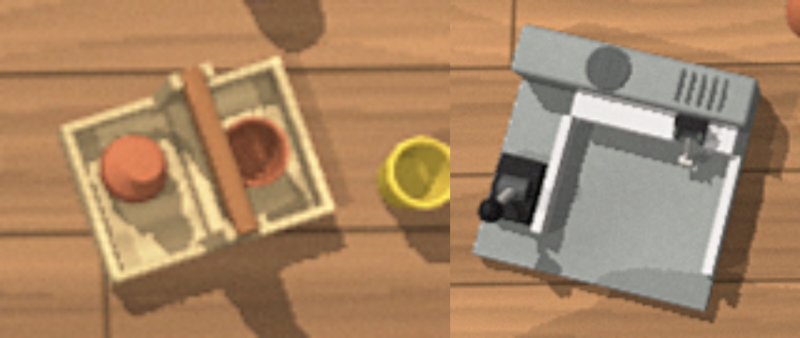

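The crop shows the tote with the vase in its left compartment, the beaker in its right, and the bar running between (190,70) and (245,230). This is the right one. The first fits had stray no-depth pixels, so I'll redo them.

```bash
python3 - <<'E'
from h import *
c=manip.camera_info("top"); D=np.load("top_d.npy"); P=cloud(c,D)
def box(m,name):
    m=m&(D>0)
    n,l,st,_=cv2.connectedComponentsWithStats(m.astype(np.uint8))
    for i in range(1,n):
        if st[i,4]>60:
            X=P[l==i]; r=cv2.minAreaRect((X[:,:2]*1000).astype(np.float32)); print(name,st[i,4],np.round(r[0],1),np.round(r[1],1),round(r[2],1),np.median(X[:,2]).round(4), "pca",np.degrees(np.arctan2(*np.linalg.svd(X[:,:2]-X[:,:2].mean(0),full_matrices=False)[2][0][::-1])).round(1))
x,y,z=P[...,0],P[...,1],P[...,2]
near=(x>.3)&(x<.8)
box(near&(y>.05)&(y<.45)&(z>.068)&(z<.082),"housing")
box(near&(y>.05)&(y<.45)&(z>.012)&(z<.027),"bed")
box(near&(y>.05)&(y<.45)&(z>.012)&(z<.2),"all")
box(near&(y<-.1)&(y>-.4)&(z>.115)&(z<.14),"bar")
box(near&(y<-.12)&(y>-.36)&(x<.66)&(z>.028)&(z<.14),"tote")
E
```

```text
housing 1904 [619.9 200.9] [265.4  55.6] 75.8 0.0752 pca 75.8
bed 631 [576.1 315.4] [64.5 88.8] 74.7 0.0203 pca 158.8
bed 4448 [486.6 234.7] [265.6 179.6] 75.7 0.0204 pca -84.7
all 9082 [523.5 225.2] [266.  255.7] 75.7 0.0235 pca -93.7
bar 357 [ 564.6 -231.7] [120.   29.3] 17.0 0.1249 pca -162.6
tote 1112 [ 565.  -232.6] [120.2 171.8] 17.1 0.0404 pca 106.2
tote 260 [ 564.  -185.3] [46.6 46.4] 86.9 0.0477 pca -134.4
```

Call:
jog_arm --series "1 0 0 -5 0 0 0; 1 -65.7 61 -5.5 0 0 -36.3; 1 -65.7 61 -5.5 0 0 -36.3; 1 -65.7 61 -5.5 0 0 -36.3; 1 -65.7 61 -5.5 0 0 -36.3; 1 -65.7 61 -5.5 0 0 -36.3; 1 -65.7 61 -5.5 0 0 -36.3; 1 -65.7 61 -5.5 0 0 -36.3; 1 -65.7 61 -5.5 0 0 -36.3; 1 -65.7 61 -5.5 0 0 -36.3; 1 -65.7 61 -5.5 0 0 -36.3; 1 -65.7 61 -5.5 0 0 -36.3; 1 -65.7 61 -5.5 0 0 -36.3; 1 -65.7 61 -5.5 0 0 -36.3; 1 -65.7 61 -5.5 0 0 -36.3; 1 -65.7 61 -5.5 0 0 -36.3; 1 -65.7 61 -5.5 0 0 -36.3; 1 -65.7 61 -5.5 0 0 -36.3; 1 -65.7 61 -5.5 0 0 -36.3; 1 -65.7 61 -5.5 0 0 -36.3"

```text
time: 3.3
position: [0.5654, -0.2385, 0.2618]
tcp_rot: [0.001, 0.597, 0.802, -0.002]
force: [-0.1, -0.5, 0.1]
finger_gap: 1.001
```

```bash
python3 - <<'E'
from h import *
s=manip.sense(); c=manip.camera_info("wrist"); im,D=manip.get_image("wrist"); P=cloud(c,D)
print(s["time"],s["position"],np.array(s["q"]).round(2),rot(s).round(3).tolist())
x,y,z=P[...,0],P[...,1],P[...,2]
m=(D>0)&(z>.115)&(z<.14)&(np.hypot(x-.565,y+.232)<.09)
n,l,st,_=cv2.connectedComponentsWithStats(m.astype(np.uint8))
for i in range(1,n):
    if st[i,4]>100:
        X=P[l==i]; r=cv2.minAreaRect((X[:,:2]*1000).astype(np.float32)); print(st[i,4],np.round(r[0],1),np.round(r[1],1),round(r[2],1),np.median(X[:,2]))
cv2.imwrite("pics/w1.png",im[...,::-1])
E
```

```text
3.3 [ 0.56538587 -0.2384833   0.26184051] [-0.09  0.38  0.57  1.58 -0.21  1.24  2.37] [[-0.286, 0.958, -0.001], [0.958, 0.286, -0.005], [-0.004, -0.002, -1.0]]
2224 [ 565.9 -231.3] [120.2  29.4] 17.2 0.12603576739190478
```

View pics/w1.png

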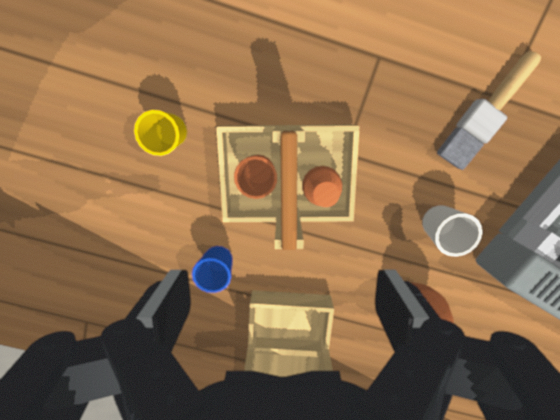

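The wrist view shows the bar upright at (290,190), with the beaker at (255,175) and the vase at (322,187). The bar's centre agrees with the top view to within 1 mm. Next is the descent.

Call:
jog_arm --series "1 0 0 0 0 0 0; 1 0 0 4 0 0 0; 1 0 0 8 0 0 0; 1 0 0 11 0 0 0; 1 0 0 13.5 0 0 0; 1 0 0 15.5 0 0 0; 1 0 0 16.3 0 0 0; 1 0 0 16.3 0 0 0; 1 0 0 16.3 0 0 0" --grip_force 60

```text
time: 4.25
position: [0.5661, -0.2307, 0.1007]
tcp_rot: [0.001, 0.594, 0.804, 0.0]
force: [0.5, 0.5, -0.8]
finger_gap: 1.001
```

Call:
jog_arm --series "0 0 0 0.2 0 0 0; 0 0 0 0.2 0 0 0; 0 0 0 0.2 0 0 0; 0 0 0 0.2 0 0 0; 0 0 0 0.2 0 0 0; 0 0 0 0.2 0 0 0; 0 0 0 0.2 0 0 0; 0 0 0 0.2 0 0 0; 0 0 0 0 0 0 0; 0 0 0 -0.5 0 0 0; 0 0 0 -1.2 0 0 0; 0 0 0 -2.1 0 0 0; 0 0 0 -3.1 0 0 0; 0 0 0 -4 0 0 0; 0 0 0 -4.5 0 0 0; 0 0 0 -4.7 0 0 0; 0 0 0 -4.7 0 0 0; 0 0 0 -4.7 0 0 0" --grip_force 60

```text
time: 6.05
position: [0.5652, -0.2311, 0.1461]
tcp_rot: [-0.0, 0.594, 0.804, -0.0]
force: [-0.4, 0.2, -5.5]
finger_gap: 0.161
```

Call:
jog_arm --series "0 0.2 0 -0.3 0 0 0.3; 0 0.8 -0.1 -0.7 0 0 1.2; 0 1.8 -0.3 -1.3 0 0 2.8; 0 3.2 -0.6 -2 0 0 5; 0 4.8 -0.9 -2.7 0 0 7.5; 0 6.6 -1.2 -3.3 0 0 10.3; 0 8.4 -1.6 -3.8 0 0 13.1; 0 10.2 -1.9 -4.2 0 0 16; 0 12 -2.3 -4.4 0 0 18.8; 0 13.8 -2.6 -4.5 0 0 21.6; 0 15.6 -3 -4.5 0 0 24.4; 0 17.2 -3.3 -4.5 0 0 26.9; 0 18.5 -3.5 -4.5 0 0 28.8; 0 19.4 -3.7 -4.5 0 0 30.2; 0 19.9 -3.8 -4.5 0 0 31; 0 20.1 -3.8 -4.5 0 0 31.3; 0 20.1 -3.8 -4.5 0 0 31.3"

```text
time: 7.75
position: [0.4702, -0.0501, 0.1917]
tcp_rot: [0.0, 0.789, 0.614, 0.0]
force: [0.3, -0.7, -4.8]
finger_gap: 0.156
```

Call:
jog_arm --series "0 0.3 -0.1 0 0 0 0; 0 1.1 -0.3 0 0 0 0; 0 2.4 -0.7 0 0 0 0; 0 4.2 -1.2 0 0 0 0; 0 6.4 -1.9 0 0 0 0; 0 8.8 -2.6 0 0 0 0; 0 11.2 -3.3 0 0 0 0; 0 13.6 -4 0 0 0 0; 0 16 -4.8 0 0 0 0; 0 18.4 -5.5 0 0 0 0; 0 20.6 -6.2 0 0 0 0; 0 22.5 -6.7 0 0 0 0; 0 23.8 -7.1 0 0 0 0; 0 24.6 -7.3 0 0 0 0; 0 24.8 -7.4 0 0 0 0; 0 24.8 -7.4 0 0 0 0; 0 24.8 -7.4 0 0 0 0"

```text
time: 9.45
position: [0.4595, 0.2073, 0.1915]
tcp_rot: [0.0, 0.79, 0.614, -0.0]
force: [0.1, 0.9, -5.9]
finger_gap: 0.158
```

```bash
python3 - <<'E'
from h import *
s=manip.sense(); print(s["time"],s["position"])
o=np.array([.4965,.232]); a=np.radians(-14.25); ex=np.array([np.cos(a),np.sin(a)]); ey=np.array([-ex[1],ex[0]])
for n in("wrist","top"):
    c=manip.camera_info(n); im,D=manip.get_image(n); P=cloud(c,D); cv2.imwrite(f"pics/{n}2.png",im[...,::-1]); np.savez(n+"2",D=D,im=im)
    q=P[...,:2]-o; X=q@ex;Y=q@ey;Z=P[...,2]
    for nm,m in(("housing",(Z>.070)&(Z<.08)&(X>.09)&(X<.17)&(abs(Y)<.16)),("tote rim",(Z>.105)&(Z<.14)&(X<.06)&(X>-.12)&(abs(Y+.032)<.11)),("bar",(Z>.2)&(Z<.222)&(X<.06)&(X>-.12)&(abs(Y+.032)<.08))):
        m=m&(D>0)
        if m.sum()>50:
            r=cv2.minAreaRect(np.stack([X[m],Y[m]],-1).astype(np.float32)*1000); print(n,nm,m.sum(),np.round(r[0],1),np.round(r[1],1),round(r[2],1),np.percentile(Z[m],[5,50,95]).round(4))
E
```

```text
9.45 [0.45950872 0.2072756  0.19147575]
wrist housing 409 [127.2 110.3] [40.1 56.8] 81.8 [0.0705 0.0746 0.076 ]
wrist tote rim 12845 [-29.8 -32.5] [120.8 171. ] 0.0 [0.106  0.1282 0.1369]
wrist bar 8400 [-30.  -31.6] [120.6  36. ] 1.1 [0.2135 0.22   0.2211]
top housing 1747 [122.7  -0.5] [264.2  64.1] 89.8 [0.0711 0.0753 0.079 ]
top tote rim 637 [-30.9 -51. ] [136.3 120. ] 89.9 [0.1056 0.1257 0.1331]
top bar 126 [-30.2 -33.6] [117.6  29.9] 0.2 [0.2038 0.2165 0.2213]
```

View pics/wrist2.png

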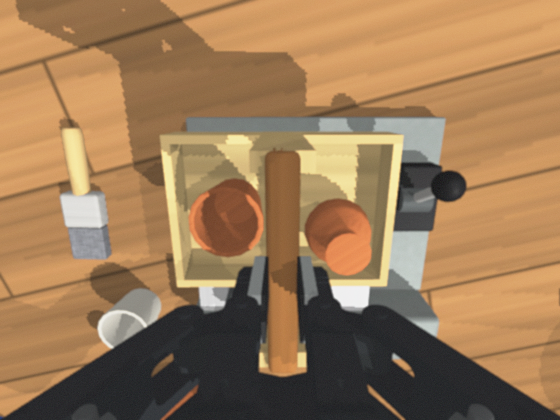

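The wrist view shows both pots upright (beaker 225,217; vase 340,235) and the tote square to the stand at stand (-30,-32), over the open bed. I'll lower it to just above the bed.

Call:
jog_arm --series "0 0 0 0.3 0 0 0; 0 0 0 0.9 0 0 0; 0 0 0 1.7 0 0 0; 0 0 0 2.6 0 0 0; 0 0 0 3.5 0 0 0; 0 0 0 4.4 0 0 0; 0 0 0 5.2 0 0 0; 0 0 0 5.9 0 0 0; 0 0 0 6.4 0 0 0; 0 0 0 6.8 0 0 0; 0 0 0 7.0 0 0 0; 0 0 0 7.1 0 0 0; 0 0 0 7.1 0 0 0; 0 0 0 7.1 0 0 0"

```text
time: 10.95
position: [0.4596, 0.2084, 0.1207]
tcp_rot: [-0.0, 0.789, 0.614, 0.0]
force: [0.5, -0.3, -5.3]
finger_gap: 0.157
```

Call:
jog_arm --series "0 0 0.1 0.1 0 0 0; 0 0 0.4 0.1 0 0 0; 0 0 0.8 0.1 0 0 0; 0 0 1.3 0.1 0 0 0; 0 0 1.8 0.1 0 0 0; 0 0 2.3 0.1 0 0 0; 0 0 2.8 0.1 0 0 0; 0 0 3.2 0.1 0 0 0; 0 0 3.5 0.1 0 0 0; 0 0 3.7 0.1 0 0 0; 0 0 3.8 0.1 0 0 0; 0 0 3.8 0.1 0 0 0; 0 0 3.8 0.1 0 0 0"

```text
time: 12.25
position: [0.4961, 0.1991, 0.1195]
tcp_rot: [-0.0, 0.789, 0.614, -0.0]
force: [-0.6, 0.1, -6.1]
finger_gap: 0.157
```

Call:
jog_arm --series "0 0 0.05 0 0 0 0; 0 0 0.1 0 0 0 0; 0 0 0.15 0.05 0 0 0; 0 0 0.2 0.1 0 0 0; 0 0 0.2 0.15 0 0 0; 0 0 0.2 0.2 0 0 0; 0 0 0.2 0.25 0 0 0; 0 0 0.2 0.25 0 0 0; 0 0 0.2 0.25 0 0 0"

```text
time: 13.15
position: [0.4976, 0.1982, 0.1177]
tcp_rot: [-0.0, 0.789, 0.614, -0.0]
force: [-6.8, -2.3, 7.1]
finger_gap: 0.16
```

```bash
cat > chk.py <<'E'
from h import *
import sys
s=manip.sense(); print(s["time"],s["position"],s["force"])
o=np.array([.4965,.232]); a=np.radians(-14.25); ex=np.array([np.cos(a),np.sin(a)]); ey=np.array([-ex[1],ex[0]])
print("tcp stand",(np.array(s["position"])[:2]-o)@ex,(np.array(s["position"])[:2]-o)@ey)
for n in("wrist","top"):
    c=manip.camera_info(n); im,D=manip.get_image(n); P=cloud(c,D); cv2.imwrite(f"pics/{n}{sys.argv[1]}.png",im[...,::-1])
    q=P[...,:2]-o; X=q@ex;Y=q@ey;Z=P[...,2]
    for nm,m in(("housing",(Z>.070)&(Z<.08)&(X>.09)&(X<.17)&(abs(Y)<.16)),("rim",(Z>.045)&(Z<.06)&(X<.05)&(X>-.12)&(abs(Y+.032)<.085)),("bar",(Z>.13)&(Z<.152)&(X<.09)&(X>-.12)&(abs(Y+.032)<.02))):
        m=m&(D>0)
        if m.sum()>50:
            r=cv2.minAreaRect(np.stack([X[m],Y[m]],-1).astype(np.float32)*1000); print(n,nm,m.sum(),np.round(r[0],1),np.round(r[1],1),round(r[2],1),np.percentile(Z[m],[5,50,95]).round(4))
E
python3 chk.py 3
```

```text
13.15 [0.4976076  0.19820771 0.11772407] [-6.82856303 -2.28675193  7.05146522]
tcp stand 0.00939160612074473 -0.03247989019363892
wrist housing 1500 [130.1   2.7] [ 45.6 263.3] 5.0 [0.0709 0.075  0.0763]
wrist rim 6277 [ -0.7 -31.9] [169.8 101.3] 90.0 [0.047  0.0553 0.0574]
wrist bar 8569 [  9.4 -31.6] [ 38.5 120.8] 89.6 [0.14   0.1463 0.1477]
top housing 1598 [126.4  -0.5] [263.9  58.7] 89.2 [0.0714 0.0752 0.079 ]
top rim 229 [ -1.  -72.1] [ 89.5 101.5] 89.7 [0.0467 0.0533 0.0587]
top bar 123 [  8.3 -32.9] [119.9  30.6] 0.2 [0.1318 0.1424 0.1501]
```

View pics/wrist3.png

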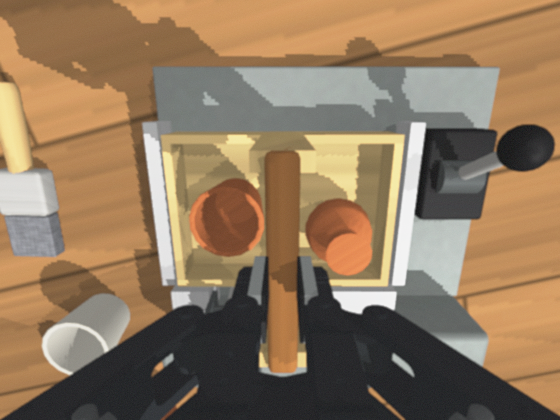

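The tote is between the guides (170 and 400 px columns), pots upright, bar centre at stand x≈9, bar top at 146 mm, so it is seated and touching the stop. I'll relax the downward push, release and lift away.

Call:
jog_arm --series "0 0 0 -0.1 0 0 0; 0 0 0 -0.1 0 0 0; 0.5 0 0 -0.1 0 0 0; 0.5 0 0 -0.1 0 0 0; 0.5 0 0 -0.1 0 0 0; 0.5 0 0 -0.1 0 0 0; 0.5 0 0 -0.1 0 0 0; 0.5 0 0 -1 0 0 0; 0.5 0 0 -2.5 0 0 0; 0.5 0 0 -5 0 0 0; 0.5 0 0 -8 0 0 0; 0.5 0 0 -11 0 0 0; 0.5 0 0 -13 0 0 0; 0.5 0 0 -13 0 0 0; 0.5 0 0 -13 0 0 0"

```text
time: 14.75
position: [0.4982, 0.1986, 0.2475]
tcp_rot: [-0.0, 0.789, 0.614, 0.001]
force: [0.2, 0.1, 0.4]
finger_gap: 0.501
```

```bash
python3 chk.py 4; python3 - <<'E'
from h import *
o=np.array([.4965,.232]); a=np.radians(-14.25); ex=np.array([np.cos(a),np.sin(a)]); ey=np.array([-ex[1],ex[0]])
c=manip.camera_info("wrist"); im,D=manip.get_image("wrist"); P=cloud(c,D); q=P[...,:2]-o; X=q@ex;Y=q@ey;Z=P[...,2]
m=(D>0)&(Z>.085)&(Z<.13)&(X<.06)&(X>-.1)&(Y>.06)&(Y<.15); print("ball",m.sum(),X[m].mean(),Y[m].mean(),Z[m].max(),X[m].min(),X[m].max())
E
```

```text
14.75 [0.49822235 0.19859589 0.2474737 ] [0.22824863 0.0525029  0.41540586]
tcp stand 0.009891881224424514 -0.03195233230011964
wrist housing 6039 [127.5   1.3] [ 55.  263.2] 0.2 [0.0728 0.0753 0.0778]
wrist rim 2351 [ -0.8 -31.6] [101.5 169.3] 0.0 [0.0474 0.0552 0.0571]
wrist bar 2838 [  8.5 -31.2] [ 30.  119.9] 90.0 [0.14   0.1459 0.1473]
top housing 1359 [125.4 -13.3] [238.6  58.4] 89.8 [0.0713 0.0754 0.079 ]
top rim 257 [ -1.3 -55.4] [123.  102.1] 89.8 [0.0472 0.0537 0.0584]
top bar 302 [  7.6 -32.6] [ 30.6 119.6] 89.9 [0.1346 0.1453 0.1491]
ball 700 -0.0480351334776171 0.09821374766339187 0.12119805108117462 -0.060250455203430545 -0.03335683981397052
```

View pics/wrist4.png

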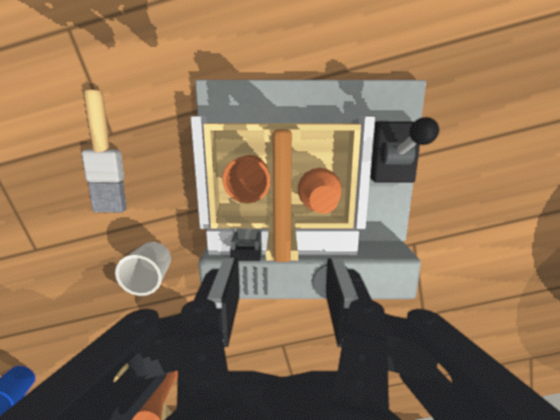

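Seated with pots upright. The images put the tote at stand x≈8–9 (about 1–2 mm from the stop), and the earlier 7 N could have been bed friction. I'll regrip the bar and press it home by a measured amount before touching the toggle.

Call:
jog_arm --series "0.5 0 0 4 0 0 0; 0.5 0 0 8 0 0 0; 0.5 0 0 11 0 0 0; 0.5 0 0 12.4 0 0 0; 0.5 0 0 12.8 0 0 0; 0.5 0 0 12.8 0 0 0; 0 0 0 12.8 0 0 0; 0 0 0 12.8 0 0 0; 0 0 0 12.8 0 0 0; 0 0 0 12.8 0 0 0; 0 0 0 12.8 0 0 0; 0 0 0 12.8 0 0 0; 0 0 0.05 12.8 0 0 0; 0 0 0.1 12.8 0 0 0; 0 0 0.15 12.8 0 0 0; 0 0 0.15 12.8 0 0 0" --grip_force 40

```text
time: 16.5
position: [0.4988, 0.1981, 0.12]
tcp_rot: [-0.001, 0.789, 0.614, -0.0]
force: [-6.1, -3.1, 10.6]
finger_gap: 0.162
```

Call:
jog_arm --series "0 0 0.05 -0.1 0 0 0; 0 0 0.1 -0.2 0 0 0; 0 0 0.1 -0.2 0 0 0; 0 0 0.15 -0.2 0 0 0; 0 0 0.2 -0.2 0 0 0; 0 0 0.2 -0.2 0 0 0"

```text
time: 17.1
position: [0.501, 0.1977, 0.1212]
tcp_rot: [-0.0, 0.789, 0.614, -0.0]
force: [-5.7, -2.0, 4.8]
finger_gap: 0.159
```

```bash
python3 chk.py 5
```

```text
17.1 [0.50103346 0.19772649 0.12120781] [-5.7439178  -2.02619003  4.82817038]
tcp stand 0.012830509614446643 -0.03210302163861716
wrist housing 2113 [132.8   2.7] [ 46.3 263.2] 6.9 [0.0713 0.0751 0.0762]
wrist rim 6217 [ -0.7 -31.7] [169.5 101.3] 90.0 [0.0469 0.0564 0.0585]
wrist bar 8208 [ 10.5 -31.2] [ 34.5 120.7] 88.4 [0.1406 0.1472 0.1489]
top housing 1528 [ 1.263e+02 -1.000e-01] [263.6  58.2] 89.4 [0.0714 0.0754 0.0792]
top rim 244 [ -1.4 -72.3] [ 90. 101.] 89.4 [0.048  0.0548 0.0589]
top bar 119 [ 12.3 -42.4] [121.3  29.1] 10.0 [0.1333 0.1428 0.1486]
```

The front rim hasn't moved (stand -51.3, before -51.5), while the bar shifted 2 mm and the tote pitched slightly. So the tote is hard against the stop. I'll back off the push so it settles flat, then release.

Call:
jog_arm --series "0 0 -0.1 0 0 0 0; 0 0 -0.2 0.1 0 0 0; 0 0 -0.2 0.1 0 0 0; 0.5 0 -0.2 0.1 0 0 0; 0.5 0 -0.2 0.1 0 0 0; 0.5 0 -0.2 0.1 0 0 0; 0.5 0 -0.2 0.1 0 0 0; 0.5 0 -0.2 0.1 0 0 0; 0.5 0 -0.2 -1 0 0 0; 0.5 0 -0.2 -2.5 0 0 0; 0.5 0 -0.2 -5 0 0 0; 0.5 0 -0.2 -8 0 0 0; 0.5 0 -0.2 -11 0 0 0; 0.5 0 -0.2 -12.5 0 0 0; 0.5 0 -0.2 -12.5 0 0 0; 0.5 0 -0.2 -12.5 0 0 0"

```text
time: 18.8
position: [0.4995, 0.1982, 0.2461]
tcp_rot: [-0.0, 0.789, 0.614, 0.0]
force: [1.2, 0.4, -0.7]
finger_gap: 0.5
```

```bash
python3 chk.py 6
```

```text
18.8 [0.49948833 0.19817805 0.24614708] [ 1.18249087  0.42063213 -0.71905648]
tcp stand 0.01122176544384882 -0.03204569183362176
wrist housing 6178 [127.5   1. ] [262.8  55.2] 90.0 [0.0727 0.0752 0.0778]
wrist rim 2370 [ -1.  -31.6] [169.2 101.7] 89.9 [0.0467 0.0551 0.0572]
wrist bar 2884 [  8.5 -31.1] [ 30.  120.3] 89.8 [0.1397 0.146  0.1473]
top housing 1371 [125.3 -16.2] [232.2  58.6] 89.9 [0.0712 0.0753 0.0791]
top rim 260 [ -1.4 -55.9] [122.5 101.8] 89.7 [0.0468 0.0532 0.0586]
top bar 301 [  7.8 -32.6] [ 30.6 119.9] 89.7 [0.1354 0.1449 0.1498]
```

Tote is flat and home. Next is the toggle: shut the fingers and come down in front of the ball at stand (-94, 100).

Call:
jog_arm --series "0 2 -1.6 0 0 0 0; 0 5 -4 0 0 0 0; 0 8 -6.5 0 0 0 0; 0 11 -9 0 0 0 0; 0 13.2 -10.5 0 0 0 0; 0 13.2 -10.5 0 0 0 0; 0 13.2 -10.5 2 0 0 0; 0 13.2 -10.5 5 0 0 0; 0 13.2 -10.5 8 0 0 0; 0 13.2 -10.5 11 0 0 0; 0 13.2 -10.5 14 0 0 0; 0 13.2 -10.5 15.4 0 0 0; 0 13.2 -10.5 15.4 0 0 0; 0 13.2 -10.5 15.4 0 0 0"

```text
time: 20.3
position: [0.4309, 0.3518, 0.0925]
tcp_rot: [0.0, 0.789, 0.614, 0.0]
force: [-0.9, -0.2, 0.7]
finger_gap: 0.003
```

Call:
jog_arm --series "0 0 0.5 0 0 0 0; 0 0 1 0 0 0 0; 0 0 1.6 0 0 0 0; 0 0 2.2 0 0 0 0; 0 0 2.8 0 0 0 0; 0 0 3.4 0 0 0 0; 0 0 4 0 0 0 0; 0 0 4.6 0 0 0 0; 0 0 5.2 0 0 0 0; 0 0 5.8 0 0 0 0; 0 0 6.4 0 0 0 0; 0 0 7 0 0 0 0; 0 0 7.4 0 0 0 0; 0 0 7.8 0 0 0 0; 0 0 8.1 0 0 0 0; 0 0 8.3 0 0 0 0; 0 0 8.3 0 0 0 0; 0 0 8.3 0 0 0 0"

```text
time: 22.1
position: [0.5174, 0.3306, 0.0967]
tcp_rot: [0.002, 0.79, 0.613, 0.005]
force: [4.8, -6.7, 23.1]
finger_gap: 0.001
```

```bash
python3 - <<'E'
from h import *
s=manip.sense(); print(s["position"],s["force"],s["wrist_torque"],np.array(s["q"]).round(2))
v=[]
for n,(a,b,e,f) in(("scene",(90,260,300,460)),("wrist",(0,420,0,560))):
    im,D=manip.get_image(n); v.append(cv2.resize(im[a:b,e:f],(400,420)))
cv2.imwrite("pics/t1.png",np.hstack(v)[...,::-1])
E
```

```text
[0.51742325 0.33063534 0.09668917] [ 4.84141068 -6.66521334 23.11121804] [-1.41799784 -1.36691474  0.00506348] [-0.91  0.51  0.36  1.77 -0.22  0.89  0.86]
```

View pics/t1.png

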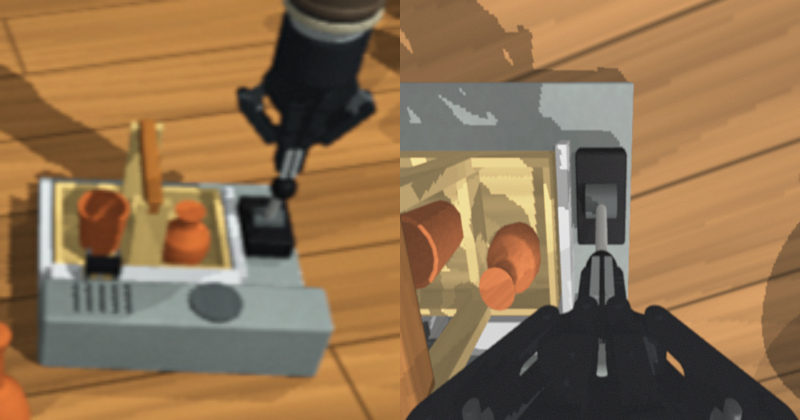

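The scene crop shows the black ball at (285,187) behind the fingers, and the rod leans to the back. The 23 N upward force means the fingertips bear down on ball or rod at the end of travel. I'll lift straight up so the lever isn't dragged back, then measure.

Call:
jog_arm --series "0 0 -0.3 -0.5 0 0 0; 0 0 -0.3 -1.2 0 0 0; 0 0 -0.3 -2.2 0 0 0; 0 0 -0.3 -4 0 0 0; 0 0 -0.3 -7 0 0 0; 0 0 -0.3 -10 0 0 0; 0 0 -0.3 -13 0 0 0; 0 0 -3 -15 0 0 0; 0 0 -6 -15 0 0 0; 0 0 -9 -15 0 0 0; 0 0 -12 -15 0 0 0; 0 0 -12 -15 0 0 0; 0 0 -12 -15 0 0 0"

```text
time: 23.5
position: [0.3941, 0.3613, 0.2424]
tcp_rot: [-0.0, 0.789, 0.615, 0.0]
force: [-0.1, 0.3, -0.8]
finger_gap: -0.002
```

```bash
python3 chk.py 7; python3 - <<'E'
from h import *
o=np.array([.4965,.232]); a=np.radians(-14.25); ex=np.array([np.cos(a),np.sin(a)]); ey=np.array([-ex[1],ex[0]])
for n in("wrist","top","scene"):
    c=manip.camera_info(n); im,D=manip.get_image(n); P=cloud(c,D); q=P[...,:2]-o; X=q@ex;Y=q@ey;Z=P[...,2]
    m=(D>0)&(Z>.09)&(Z<.13)&(X<.08)&(X>-.1)&(Y>.06)&(Y<.15)
    if m.sum(): print(n,"ball",m.sum(),X[m].mean(),Y[m].mean(),Z[m].max(),X[m].min(),X[m].max())
    cv2.imwrite("pics/%s8.png"%n,im[...,::-1])
w=cv2.imread("pics/wrist8.png"); sc=cv2.imread("pics/scene8.png")[90:320,130:460]
cv2.imwrite("pics/fin.png",np.hstack([cv2.resize(w,(400,300)),cv2.resize(sc,(400,300))]))
E
```

```text
23.5 [0.39411303 0.36133284 0.24243837] [-0.13590389  0.25907271 -0.82264379]
tcp stand -0.13107231924654233 0.10015049213553946
wrist housing 282 [107.3  39.3] [144.9  25.2] 85.0 [0.0708 0.0747 0.076 ]
wrist rim 2690 [ -1.5 -32. ] [102.8 169.8] 0.0 [0.0463 0.054  0.0571]
wrist bar 1455 [  4.9 -30.9] [ 30.7 115. ] 89.7 [0.1319 0.1448 0.147 ]
top housing 1763 [125.4  -0.2] [263.4  58.2] 89.5 [0.0711 0.0751 0.0789]
top rim 472 [ -1.2 -32.3] [169.8 102. ] 89.7 [0.0472 0.0532 0.0586]
top bar 389 [  7.6 -32.6] [ 30.  119.6] 90.0 [0.1361 0.1448 0.1496]
top ball 79 -0.0007893795081598822 0.09806193674482142 0.1277046047012169 -0.012727436399391308 0.010520308868177175
scene ball 94 0.006622312056939686 0.1014948591169004 0.1245760919590006 -0.005628825310274053 0.014003500576959706
```

View pics/fin.png

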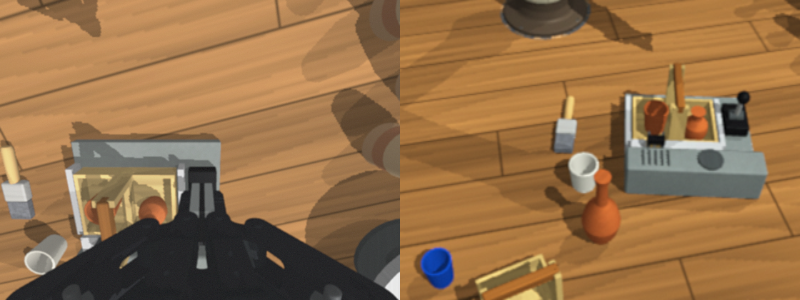

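The ball now sits at stand x≈-1 to 4 (about 0.77–0.85 rad), so lifting dragged it forward a little. That isn't safely past the threshold. I'll push again, higher on the ball and slowly, and this time withdraw straight to the front.

Call:
jog_arm --series "0 0 0 3 0 0 0; 0 0 0 7 0 0 0; 0 0 0 11 0 0 0; 0 0 0 14 0 0 0; 0 0 0 14.2 0 0 0; 0 0 2 14.2 0 0 0; 0 0 4 14.2 0 0 0; 0 0 6 14.2 0 0 0; 0 0 8 14.2 0 0 0; 0 0 9 14.2 0 0 0; 0 0 9.8 14.2 0 0 0; 0 0 10.4 14.2 0 0 0; 0 0 10.8 14.2 0 0 0; 0 0 11.1 14.2 0 0 0; 0 0 11.3 14.2 0 0 0; 0 0 11.5 14.2 0 0 0; 0 0 11.7 14.2 0 0 0; 0 0 11.7 14.2 0 0 0"

```text
time: 25.55
position: [0.508, 0.3322, 0.1]
tcp_rot: [0.0, 0.789, 0.614, 0.0]
force: [-0.3, -1.1, 1.0]
finger_gap: 0.001
```

Call:
jog_arm --series "0 0 0.1 0 0 0 0; 0 0 0.2 0 0 0 0; 0 0 0.3 0 0 0 0; 0 0 0.4 0 0 0 0; 0 0 0.4 0 0 0 0"

```text
time: 26.05
position: [0.5119, 0.3312, 0.1]
tcp_rot: [0.0, 0.789, 0.614, 0.0]
force: [0.4, 0.1, -0.3]
finger_gap: -0.0
```

```bash
cat > ball.py <<'E'
from h import *
o=np.array([.4965,.232]); a=np.radians(-14.25); ex=np.array([np.cos(a),np.sin(a)]); ey=np.array([-ex[1],ex[0]])
s=manip.sense(); print(s["time"],s["force"],(np.array(s["position"])[:2]-o)@ex)
for n in("top","scene"):
    c=manip.camera_info(n); im,D=manip.get_image(n); P=cloud(c,D); q=P[...,:2]-o; X=q@ex;Y=q@ey;Z=P[...,2]
    g=im.max(-1)<60
    m=(D>0)&(Z>.09)&(Z<.13)&(X<.08)&(X>-.1)&(Y>.06)&(Y<.15)&g
    if m.sum(): print(n,m.sum(),X[m].mean(),Y[m].mean(),Z[m].max(),X[m].min(),X[m].max())
    # sphere fit residual along the allowed arc
    Q=np.stack([X[m],Y[m],Z[m]],-1)
    if m.sum()>20:
        js=np.arange(0,1.15,.01); e=[np.median(abs(np.linalg.norm(Q-[-.02+.07*np.sin(j-.5),.1,.042+.07*np.cos(j-.5)],axis=1)-.013)) for j in js]; print("joint fit",js[int(np.argmin(e))],min(e))
    print(n,"net",[(round(r["score"],2),np.round((ray_z(c,*r["centre"],.104)[:2]-o)@np.c_[ex,ey],4).tolist()) for r in manip.tip_of("toggle_tip",n)[:2]])
E
python3 ball.py
```

```text
26.05 [ 0.44030197  0.0937949  -0.31299154] -0.009516745798280725
top 9 0.007140762862922895 0.09548956944136056 0.1242510137649075 0.005580007980287734 0.008831661491682654
top net [(0.25, [0.0683, -0.0842])]
scene 74 0.007228937106492034 0.10004952242288605 0.12327443821487569 -0.0059759747550717935 0.015224621654817602
joint fit 0.79 0.001569947916348102
scene net [(0.46, [-0.0053, 0.1072])]
```

Call:
jog_arm --series "0 0 0.1 0 0 0 0; 0 0 0.2 0 0 0 0; 0 0 0.3 0 0 0 0; 0 0 0.4 0 0 0 0; 0 0 0.5 0 0 0 0; 0 0 0.5 0 0 0 0"

```text
time: 26.85
position: [0.5168, 0.3299, 0.1]
tcp_rot: [0.0, 0.789, 0.614, 0.0]
force: [-0.3, -0.5, -0.7]
finger_gap: 0.001
```

```bash
python3 ball.py
```

```text
26.85 [-0.25985826 -0.49261473 -0.73262589] -0.0044749289437180685
top 1 -0.01380302123159688 0.09356282915608516 0.12842853268763346 -0.01380302123159688 -0.01380302123159688
top net []
scene 70 0.007836594035596224 0.10019798179439834 0.12449640327567996 -0.007650006575786672 0.015018138127952154
joint fit 0.78 0.0012986338431020313
scene net [(0.52, [-0.0134, 0.1011])]
```

```bash
python3 - <<'E'
from h import *
a,_=manip.get_image("scene"); b,_=manip.get_image("wrist"); t,_=manip.get_image("top")
r=lambda i:cv2.resize(i,(400,400),interpolation=cv2.INTER_CUBIC)
cv2.imwrite("pics/t2.png",np.hstack([r(a[110:210,360:460]),r(b[220:420,180:380])])[...,::-1])
E
```

```text
(no output)
```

View pics/t2.png

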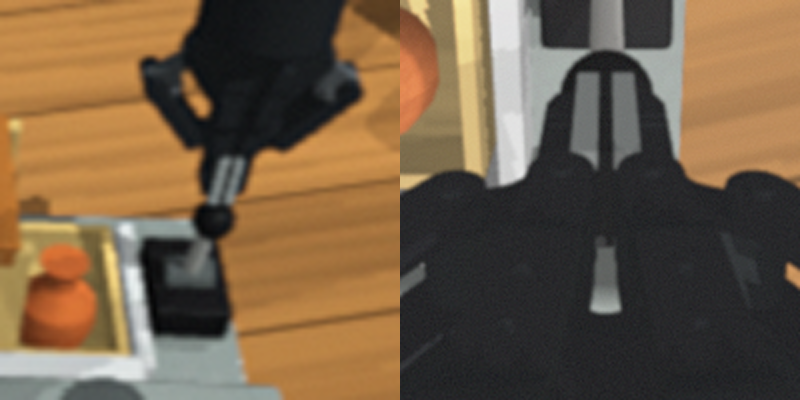

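```bash
python3 - <<'E'
from h import *
o=np.array([.4965,.232]); a=np.radians(-14.25); ex=np.array([np.cos(a),np.sin(a)]); ey=np.array([-ex[1],ex[0]])
def tip(j): 
    p=o+ex*(-.02+.07*np.sin(j-.5))+ey*.1; return [*p,.042+.07*np.cos(j-.5)]
c=manip.camera_info("scene")
for f in("scene.png","pics/scene8.png",None):
    im=cv2.imread(f) if f else manip.get_image("scene")[0]
    if f is None: cv2.imwrite("now.png",im[...,::-1])
    print(f,[tuple(np.round(w2px(c,tip(j))[:2],1)) for j in(0,.5,.7,.85,1,1.1)])
    g=im.max(-1); sub=g[138:172,392:432]
    print("\n".join("%3d "%(r+138)+"".join("#" if v<45 else "+" if v<75 else "." for v in row) for r,row in enumerate(sub)))
E
```

```text
scene.png [(np.float64(408.3), np.float64(151.6)), (np.float64(410.9), np.float64(157.9)), (np.float64(411.6), np.float64(162.2)), (np.float64(411.9), np.float64(165.9)), (np.float64(412.1), np.float64(169.9)), (np.float64(412.1), np.float64(172.7))]
138 ........................................
139 ........................................
140 ........................................
141 ........................................
142 ........................................
143 ........................................
144 ........................................
145 ........................................
146 ........................................
147 ........................................
148 .................+++....................
149 ...............+#####...................
150 ..............+#######..................
151 ..............########+.................
152 ..............########+.................
153 ..............########+.................
154 ..............########+.................
155 ..............+######+..................
156 ...............+####+..............
[... 3543 characters left out ...]
...+#+.......+...........
157 ...................#+.......+...........
158 ........................................
159 ........................................
160 .......................+................
161 ..................+#+++#+...............
162 .................########+..............
163 .................#########..............
164 ................+#########..............
165 ................+#########..............
166 .................#########..............
167 .................+#######+..............
168 .................+######+...............
169 .....++...........++##+.................
170 ....###########+.....+..................
171 ....###########++....+..................
```

```bash
python3 - <<'E'
from h import *
o=np.array([.4965,.232]); a=np.radians(-14.25); ex=np.array([np.cos(a),np.sin(a)]); ey=np.array([-ex[1],ex[0]])
s=manip.sense(); c=manip.camera_info("scene"); im,D=manip.get_image("scene"); P=cloud(c,D)
print("tcp px",w2px(c,s["position"]), "pinch",w2px(c,np.array(s["position"])+[0,0,.019]))
for r in range(142,172,2):
    print(r,[tuple((1000*np.r_[(P[r,k,:2]-o)@ex,(P[r,k,:2]-o)@ey,P[r,k,2]]).round().astype(int).tolist()) for k in(411,413,415,417,419)])
c=manip.camera_info("wrist"); im,D=manip.get_image("wrist"); P=cloud(c,D); print("wrist tcp px",w2px(c,s["position"]),px2w(c,0,0,0))
for r in range(240,330,10):
    print(r,[tuple((1000*np.r_[(P[r,k,:2]-o)@ex,(P[r,k,:2]-o)@ey,P[r,k,2]]).round().astype(int).tolist()) for k in(265,275,290)])
E
```

```text
tcp px (np.float64(410.7188245339308), np.float64(165.7794187677729), np.float64(1.0984041539839016)) pinch (np.float64(412.37338734449594), np.float64(159.99338011663468), np.float64(1.084267612927862))
142 [(-1, 84, 177), (0, 88, 178), (13, 89, 189), (13, 93, 189), (10, 98, 187)]
144 [(0, 85, 173), (2, 89, 175), (8, 91, 180), (7, 96, 179), (-6, 105, 168)]
146 [(0, 86, 167), (4, 89, 170), (8, 93, 174), (820, -172, 851), (0, 105, 167)]
148 [(-6, 89, 155), (9, 89, 168), (11, 93, 170), (8, 98, 168), (1, 105, 162)]
150 [(820, -172, 851), (3, 92, 157), (7, 96, 160), (6, 100, 160), (7, 105, 161)]
152 [(3, 89, 151), (1, 94, 149), (5, 98, 153), (7, 102, 154), (6, 106, 154)]
154 [(1, 91, 143), (4, 95, 145), (8, 98, 149), (9, 102, 151), (6, 108, 148)]
156 [(3, 92, 138), (3, 96, 138), (7, 100, 142), (6, 105, 141), (8, 109, 143)]
158 [(2, 93, 131), (6, 97, 135), (7, 101, 136), (9, 105, 138), (2, 112, 132)]
160 [(-6, 97, 118), (8, 97, 130), (6, 102, 129), (7, 107, 130), (-140, 163, 0)]
162 [(5, 95, 121), (7, 99, 123), (4, 105, 120), (2, 110, 119), (-133, 162, -1)]
164 [(5, 96, 115), (9, 100, 118
[... 219 characters left out ...]
170 [(-1, 102, 90), (0, 107, 90), (-96, 145, 2), (-101, 152, -2), (-98, 156, 1)]
wrist tcp px (np.float64(280.64003902796946), np.float64(251.528081574418), np.float64(0.1826515487168113)) [0.44127919 0.35005164 0.26687821]
240 [(12, 88, 44), (-7, 97, 89), (-8, 106, 91)]
250 [(31, 86, 21), (-12, 97, 113), (-11, 105, 112)]
260 [(-6, 92, 114), (-16, 98, 133), (-16, 104, 133)]
270 [(-11, 93, 134), (-16, 98, 142), (-15, 104, 142)]
280 [(-11, 93, 142), (-15, 98, 150), (-16, 104, 151)]
290 [(-12, 94, 152), (-15, 98, 158), (-15, 104, 158)]
300 [(-19, 95, 170), (-17, 98, 167), (-16, 104, 166)]
310 [(-16, 95, 172), (-16, 98, 172), (-17, 104, 172)]
320 [(-17, 95, 178), (-15, 98, 176), (-14, 104, 175)]
```

Depth shows the fingertips actually end near z≈125 mm while the reported TCP is at 100 mm. They are skimming over the ball, which explains the earlier upward force. The scene silhouette puts the toggle at about 0.76 rad. I'll back off, go 30 mm lower and push again.

Call:
jog_arm --series "0 0 0 -0.5 0 0 0; 0 0 -2 -0.5 0 0 0; 0 0 -4 -0.5 0 0 0; 0 0 -6 -0.5 0 0 0; 0 0 -6 1 0 0 0; 0 0 -6 3 0 0 0; 0 0 -6 3 0 0 0; 0 0 -5 3 0 0 0; 0 0 -4 3 0 0 0; 0 0 -3.2 3 0 0 0; 0 0 -2.6 3 0 0 0; 0 0 -2.1 3 0 0 0; 0 0 -1.7 3 0 0 0; 0 0 -1.4 3 0 0 0; 0 0 -1.2 3 0 0 0; 0 0 -1 3 0 0 0; 0 0 -0.8 3 0 0 0; 0 0 -0.8 3 0 0 0"

```text
time: 29.15
position: [0.509, 0.332, 0.07]
tcp_rot: [0.0, 0.789, 0.614, 0.0]
force: [-0.4, -0.6, -0.2]
finger_gap: -0.003
```

```bash
cat > ball2.py <<'E'
from h import *
o=np.array([.4965,.232]); a=np.radians(-14.25); ex=np.array([np.cos(a),np.sin(a)])
s=manip.sense(); print(s["time"],s["position"][2],s["force"],(np.array(s["position"])[:2]-o)@ex)
im,D=manip.get_image("scene"); g=im.max(-1); sub=g[150:185,400:430]
print("\n".join("%3d "%(r+150)+"".join("#" if v<45 else "+" if v<75 else "." for v in row) for r,row in enumerate(sub)))
E
python3 ball2.py
```

```text
29.15 0.06996315942948758 [-0.40035246 -0.62893843 -0.16030952] -0.01254224442915676
150 .+############################
151 ..############################
152 ..+###########################
153 ...+#########################+
154 ........##############+..+##+.
155 ........+###########+.........
156 ........####+++++###..........
157 ........###+.....+#+..........
158 .......+###.......+...........
159 .......+###.......+...........
160 .......###+.......+...........
161 .......###.......++...........
162 .......###...+...+............
163 .......+#+...+...+............
164 ........#++++#++#+............
165 ........+########.............
166 .........+#######+............
167 .........#########............
168 .........#########+...........
169 ........+#########+...........
170 ##################+...........
171 #################+............
172 #################.............
173 ###+###++++####+..............
174 #++++++....++##...............
175 #+++++.......++...............
176 ##++++.......+#...............
177 ##++++.......+#+..............
178 ##++++........#+..............
179 #+...........+#+..............
180 #++..........+##..............
181 ##++++++++++++##+.............
182 ################+.............
183 ################+.............
184 ################+.............
```

Call:
jog_arm --series "0 0 0.05 0 0 0 0; 0 0 0.1 0 0 0 0; 0 0 0.15 0 0 0 0; 0 0 0.2 0 0 0 0; 0 0 0.25 0 0 0 0; 0 0 0.25 0 0 0 0"

```text
time: 29.8
position: [0.5113, 0.3314, 0.07]
tcp_rot: [0.0, 0.789, 0.614, 0.0]
force: [-0.6, -0.0, -0.8]
finger_gap: -0.001
```

Call:
jog_arm --series "0 0 0.1 0 0 0 0; 0 0 0.2 0 0 0 0; 0 0 0.2 0 0 0 0; 0 0 0.2 0 0 0 0"

```text
time: 30.2
position: [0.5122, 0.3312, 0.0698]
tcp_rot: [-0.0, 0.789, 0.614, -0.001]
force: [-5.9, 0.7, 1.0]
finger_gap: -0.0
```

The lever is now against its end stop (about 6 N). I'll withdraw straight to the front, then up.

Call:
jog_arm --series "0 0 -0.5 0 0 0 0; 0 0 -2 0 0 0 0; 0 0 -5 0 0 0 0; 0 0 -9 0 0 0 0; 0 0 -10 -2 0 0 0; 0 0 -10 -6 0 0 0; 0 0 -10 -10 0 0 0; 0 0 -11 -15 0 0 0; 0 0 -12 -18 0 0 0; 0 0 -12 -18 0 0 0; 0 0 -12 -18 0 0 0; 0 0 -12 -18 0 0 0"

```text
time: 31.4
position: [0.3963, 0.3599, 0.2489]
tcp_rot: [0.0, 0.789, 0.614, -0.001]
force: [1.1, -0.5, -0.7]
finger_gap: 0.0
```

```bash
python3 ball2.py; python3 chk.py 9; python3 - <<'E'
from h import *
a=manip.get_image("scene")[0]; t=manip.get_image("top")[0]
cv2.imwrite("pics/fin2.png",np.hstack([cv2.resize(a[110:320,130:450],(450,300)),cv2.resize(t[170:310,130:300],(350,300))])[...,::-1])
E
```

```text
31.4 0.24892922810471368 [ 1.06176024 -0.49444143 -0.67153874] -0.1286336964610149
150 ..............................
151 ..............................
152 ..............................
153 ..............................
154 ..............................
155 ..............................
156 ..............................
157 ..............................
158 ..............................
159 ..............................
160 ..............................
161 ..............................
162 ..............................
163 ..............................
164 ..............................
165 ..............................
166 ...........+####..............
167 ..........#######.............
168 .........+########............
169 ........+#########+...........
170 ##################+...........
171 ##################+...........
172 ##################............
173 ###+#############+............
174 #++..+++++######+.............
175 #++.......+++##+..............
176 ##++++.......+#+..............
177 ###++++......+#+..............
178 ##+++++......+#+..............
179 #++++++......+#+..............
180 #+++++++.....+##..............
181 ##++++++++++++##+.............
182 ################+.............
183 ################+.............
184 ################+.............
31.45 [0.39634738 0.35983379 0.24867497] [-1.5025924   0.44873717 -0.10231653]
tcp stand -0.12853772371402244 0.09924756243916885
wrist housing 362 [117.   -9.9] [ 32.7 237.7] 0.0 [0.0715 0.075  0.0762]
wrist rim 2594 [ -1.3 -31.9] [169.7 102.7] 90.0 [0.0466 0.0541 0.0572]
wrist bar 1511 [  7.5 -30.4] [120.4  31. ] 0.1 [0.1319 0.1448 0.1469]
top housing 1753 [126.3  -0.5] [263.9  58.5] 89.3 [0.0713 0.0752 0.0791]
top rim 473 [ -1.2 -32. ] [169.7 102.1] 89.7 [0.0469 0.0538 0.0588]
top bar 388 [  7.7 -32.6] [ 30.3 119.8] 89.7 [0.1353 0.1452 0.1491]
```

View pics/fin2.png

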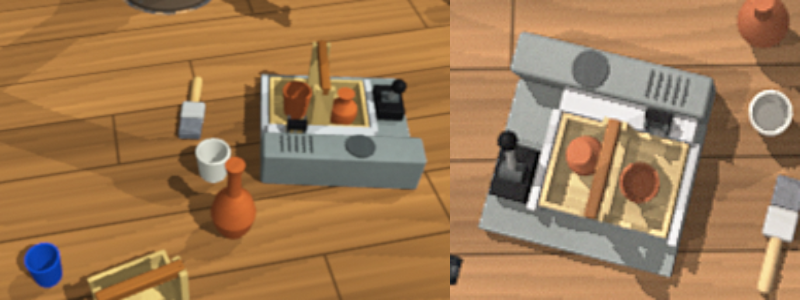

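The toggle leans fully back: ball centre is at row ≈170.5 in the scene picture, where joint 1.0 predicts about 171. The tote is home with both pots upright and the bystanders haven't moved. Handing in.

```bash
python3 -c "
from rig import manip
print(manip.job_done())"
```

```text
the job is handed in; nothing more can be done
None
```

The tote is home on the stand with both pots standing in it, the toggle is thrown to the back, and the job is handed in. The robot's clock read about 31.5 s; no verdict was reported.

**Tote:** I gripped the bar, carried the tote over, set it between the guides and pressed it against the back stop. I then regripped and pressed once more: the front rim stayed put while the bar moved 2 mm, so it was against the stop. At the end the cameras put its middle at stand x ≈ 7.5–8.5 mm and y ≈ -32 mm, flat on the bed with both pots upright.

**Toggle:** The first push failed to finish the throw. The fingertips ended about 25 mm higher than the reported TCP, so they rode over the ball, pressed on it with 23 N and left the toggle at about 0.76 rad. A second push at the same kind of height also passed over it without touching. A third push, 30 mm lower, took it to its end stop (about 6 N there). The last picture puts it at about 1.0 rad.

**Checks that disagree or are missing:**
- **Switch lever:** I could not see it directly. That it is pressed is inferred from the tote being against the stop.
- **Tote position:** The camera values are 1.5–2.5 mm short of the nominal 10 mm, within the 2 mm calibration error or just past it. The lower ones would leave only about 1.5–2 mm of margin on the lever.
- **Bystanders:** The brush, cup and long-necked pot look unmoved in the last pictures, but I did not measure them.

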